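Close the feeding containers on the rooftop trolley

ROBOT

A 7-joint arm with a two-finger parallel gripper is mounted at the origin on the work surface. World frame = base frame: x ahead of the robot, y to its left, z up, the work surface at z = 0. Lengths are in mm, angles in rad, forces in N, time in s.
With the tool pointing down it reaches from about 400 to 925 mm from the base axis. Payload 5.6 kg.
Tool frame: the origin (TCP) lies at the very end of the fingers, on their centre line; the grasp point (between the pads) lies 19 mm behind it (r.grasp_offset is the distance from the TCP to the grasp point, in mm); z points along the fingers, x is the direction in which the jaws open and shut, and the axes are right-handed (so a half turn about z gives the same grasp; the last joint's range is limited). The gripper opens to 85 mm and grips with 20 to 120 N. Pads are 22 mm wide; open, the fingers measure 114 mm over their backs; the gripper's body (76 mm by 85 mm) begins 54 mm behind the grasp point. The pads swing forward as they close: fully open they stand 13 mm farther back than shut.
Start: joints at [-1.26, 0.468, -0.012, 1.603, 0.006, 1.071, -0.056], TCP at [225.242, 609.733, 231.29] pointing down, gripper open.
Joint ranges: [-2.53, 2.53], [-0.31, 2.02], [-1.57, 1.55], [0.28, 2.44], [-1.29, 4.43], [0.15, 1.84], [-2.92, 2.92]. Speed limits (rad/s): [2.57, 2.57, 3.14, 3.14, 3.14, 3.14, 3.14].

INTERFACE

Orientations are given as a unit quaternion [w, x, y, z].
In Python, from plant import r gives the robot as it stands.
- The arm moves only by the tool play_rows, never from a script. Its argument "rows" is a list of rows, each a list of 6 numbers: the shift along the tool's x, y, z in mm, then the turn, a rotation vector about the tool's x, y, z in degrees. In form: [[dx, dy, dz, rx, ry, rz], ...]. A call has 1 to 12 rows; each row shifts and turns the commanded pose from where the row before left it, along the tool's axes as they then stand; what a row does not reach is not made up. A row lasts 1/10 s, in which the tool goes at most 50 mm and 8.59 degrees, less where a joint would pass 70% of its speed; a pose out of reach is approached as far as the arm can. A call with a gripper value outside its range is refused whole. "jaw" is the closure, from 0 (fully open) to 1 (shut), set as the call begins (left out, the last holds). The fingers move at their own pace and stop on an object; the grip force is fixed at half the most. Time passes only in rows, so rows that do not move let the fingers close. It gives the time, the measured TCP pose, the force and the opening at its end, in the units of the state.
- r.get_obs(): the state, without advancing time (a new reading comes with each control period).
- r.read_camera(name): name is "scene" or "top" or "wrist"; returns (picture, depth): 384x512x3 uint8, red, green, blue; 384x512 float32, mm along the optical axis (not along the pixel's ray), 0 where there is no reading.
- r.calibration(name): a dict with "camera_matrix" (3x3 intrinsics, pixels), "cam_to_world" (4x4, takes a point from camera to world coordinates). Camera axes: x right, y down, z forward; pixel columns grow to the right and rows downward; lengths in mm; the calibration is good to about 2 mm. The wrist camera is an equidistant fisheye: a pixel r from the principal point sees the ray r / f radians off the axis. A picture is of the moment at which its call begins: read the wrist's pose just before it. calibration takes no time and is no camera call; for the wrist camera it gives the pose at the moment of the call.
- r.sign_off(): hands the job in, once; it reports no verdict.
The state is a dict: "time_s": time; "joint_positions": joint angles; "qvel": joint speeds; "joint_efforts": joint torques, N m; "eef_pos": TCP position; "orientation": TCP orientation; "contact_force": force on the tool from outside, world axes, zero at the start; "ft_torque": the same for the moment, N m; "opening": finger opening in mm.
Only numpy, scipy, OpenCV 4.12 (cv2) and the standard library are available. Lean on these libraries where they do the work, as an engineer would, in place of code of your own. Each camera call takes 0.05 s, during which the arm holds its last target.

TASK

The feeding things are washed and dry, and rain is coming over the roof, so close all four containers on the trolley: put the wooden lid on the tall glass canister, the oblong white lid on the white feeder, the larger aluminium lid on the larger aluminium bowl and the smaller aluminium lid on the smaller bowl. Set each lid down gently, not dropped, so that it sits fully home and level on its rim. Leave the containers standing where they are, and do not disturb the wooden spoon and the funnel.

Things in the scene. Friction and masses are not known exactly. Their poses are not given: they have to be found in the camera images.
- lid_wood: Loose round wooden lid of the canister, 104 mm across, 80 g. Below, a cork locating step 70 mm across, 10 mm deep; disc from z = 10 mm; flat top at z = 19 mm; on the axis a knob 32 mm across from z = 27 to 49 mm on a 20 mm wide neck. Origin: centre of the step's underside, z up through the knob; lies right way up, origin at table height.
- lid_oblong: Loose oblong white plastic lid of the feeder, 104 mm (its x) by 134 mm (its y), 80 g. Below, a locating step 68 x 98 mm, 10 mm deep; plate from z = 10 to 19 mm; on top a bar grip 16 mm thick (x), 66 mm long (y), up to z = 49 mm. Same after half a turn. Origin: centre of the step's underside, z up; lies right way up, origin at table height.
- lid_large: Loose larger round aluminium lid, black knob, 152 mm across, 120 g. Below, a locating step 116 mm across, 10 mm deep; rim plate from z = 10 mm, rising to an 80 mm wide flat top at z = 19 mm; on the axis a knob 32 mm across from z = 27 to 49 mm on a 20 mm wide neck. Origin: centre of the step's underside, z up through the knob; lies right way up, origin at table height.
- lid_small: Loose smaller round aluminium lid, black knob, 116 mm across, 70 g. Below, a locating step 82 mm across, 10 mm deep; rim plate from z = 10 mm, rising to a 68 mm wide flat top at z = 19 mm; on the axis a knob 32 mm across from z = 27 to 49 mm on a 20 mm wide neck. Origin: centre of the step's underside, z up through the knob; lies right way up, origin at table height.
- canister: Tall clear glass canister, open at the top, loose, 0.9 kg, 92 mm across and 205 mm high, mouth 84 mm across. Origin: centre of its underside, z up. With the lid fully home the lid's origin is on the axis at z = 195 mm.
- feeder: White plastic feeder, loose, 0.95 kg: base x -82 to +58, y +-63 mm, 56 mm high, grey press button and outlet in front (to x = -99); on it an open hopper 90 mm (x) by 120 mm (y), rim at z = 180 mm, mouth 82 x 112 mm. Origin: on the table under the hopper's centre, z up. Lid fully home: its long side along the feeder's y, its origin at x = y = 0, z = 170 mm.
- bowl_large: Larger aluminium bowl, loose, 0.3 kg, 138 mm across the rim, 60 mm high, mouth 130 mm across. Origin: centre of its underside, z up. With the lid fully home the lid's origin is on the axis at z = 50 mm.
- bowl_small: Smaller aluminium bowl, loose, 0.2 kg, 104 mm across the rim, 46 mm high, mouth 96 mm across. Origin: centre of its underside, z up. With the lid fully home the lid's origin is on the axis at z = 36 mm.
- spoon: Bystander: wooden spoon lying on the trolley between the containers, 250 mm long along its x, handle to its -x. Leave alone.
- funnel: Bystander: small dark silicone funnel standing mouth down, 70 mm across, 66 mm high, origin at the centre of its underside. Leave alone.
Not all that is in view belongs to the job. Leave any green or orange look-alike of the bowl_small alone. What is shaped like the lid_oblong but turquoise is not meant.

How it is judged:
By the outcome, as a careful person would: the job done as asked, in the order asked, and still so for the second after the job is handed in, with the robot touching nothing.
It also fails if it takes over 125 s, if anything falls off the work surface, if the arm or the gripper's body presses on something with over 40 N, if the wrist force passes 120 N, or if a joint passes its speed limit or range.

## Working session

There is one attempt and no reset: what is moved stays moved. The work goes in short steps, Python scripts to look and compute and a tool call to move; the robot and the scene stay as the last step left them, time stands still between calls to the robot, and variables do not carry over. Pictures are saved under pics/ and viewed, and the job is handed in when it is done.

Besides the shell and the picture viewer there is one more tool, called after "Emit:" as name(argument=value, ...), one argument or row to a line, values as JSON. play_rows: Moves the arm, as the interface text tells. Its arguments: {"type":"object","properties":{"rows":{"type":"array","items":{"type":"array","items":{"type":"number"}}},"jaw":{"type":"number"}},"required":["rows"]}

```bash
ls; mkdir -p pics; python3 - <<'E'
from plant import r
import cv2,numpy as np
print(r.get_obs())
for n in ["scene","top","wrist"]:
    c=r.calibration(n)
    im,d=r.read_camera(n)
    np.savez(f"pics/{n}0.npz",im=im,d=d,K=c["camera_matrix"],T=c["cam_to_world"])
    cv2.imwrite(f"pics/{n}0.png",im[:,:,::-1]); print(n,c)
E
```

```text
pics
{'time_s': 0.0, 'joint_positions': array([-1.25999875,  0.46840096, -0.01159381,  1.60362557,  0.00599117,
        1.07138689, -0.05630033]), 'qvel': array([ 0.00087765,  0.00077659,  0.00074857, -0.00096275,  0.00130717,
        0.00024722, -0.00082076]), 'joint_efforts': array([-6.79138657e-05, -5.32384515e+01,  2.17355898e-02, -2.51308930e+01,
        1.14611333e-02,  7.97260611e-03,  6.44023118e-06]), 'eef_pos': array([225.07518394, 609.19493845, 230.32207539]), 'orientation': array([ 5.58893758e-04,  8.20528309e-01,  5.71605193e-01, -6.96677662e-04]), 'contact_force': array([-0.30907472,  0.12597572,  0.05566886]), 'ft_torque': array([ 0.00375078, -0.05819588, -0.01336684]), 'opening': 85.36820101264854}
scene {'camera_matrix': array([[493.9274945 ,   0.        , 253.18312291],
       [  0.        , 493.9274945 , 189.42404967],
       [  0.        ,   0.        ,   1.        ]]), 'cam_to_world': array([[-7.11830080e-01,  5.21364238e-01, -4.70613715e-01,
         1.43945939e+03],
       [ 7.02116665e-01,  5.10889455e-01, -4.96008220e-01,
         9.37459683e+02],
       [-1.
[... 532 characters left out ...]
 4.51471491e-03, -1.86562352e-01, -9.82432749e-01,
         1.48744697e+03],
       [ 0.00000000e+00,  0.00000000e+00,  0.00000000e+00,
         1.00000000e+00]])}
wrist {'camera_matrix': array([[297.31863964,   0.        , 251.42415395],
       [  0.        , 297.31863964, 195.08922491],
       [  0.        ,   0.        ,   1.        ]]), 'cam_to_world': array([[ 3.46710245e-01,  8.99793108e-01,  2.64885576e-01,
         1.57250346e+02],
       [ 9.37969648e-01, -3.31927253e-01, -1.00186018e-01,
         6.34534955e+02],
       [-2.22394701e-03,  2.83190149e-01, -9.59061204e-01,
         3.73116994e+02],
       [ 0.00000000e+00,  0.00000000e+00,  0.00000000e+00,
         1.00000000e+00]])}
```

View pics/scene0.png

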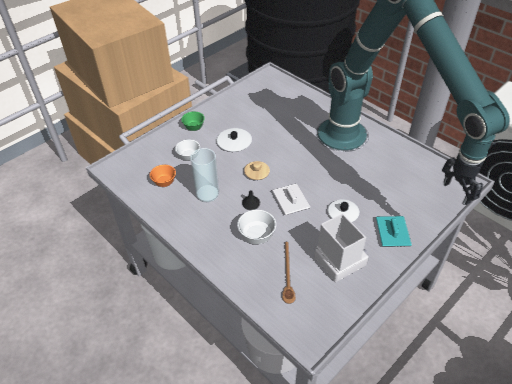

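View pics/top0.png

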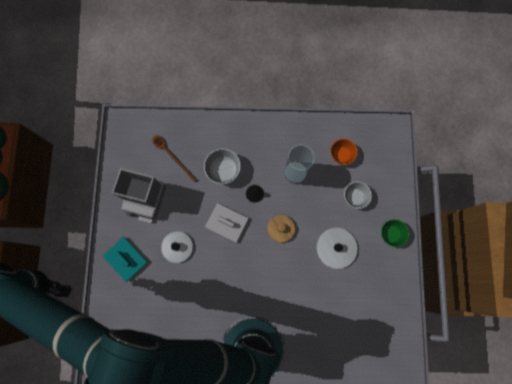

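View pics/wrist0.png

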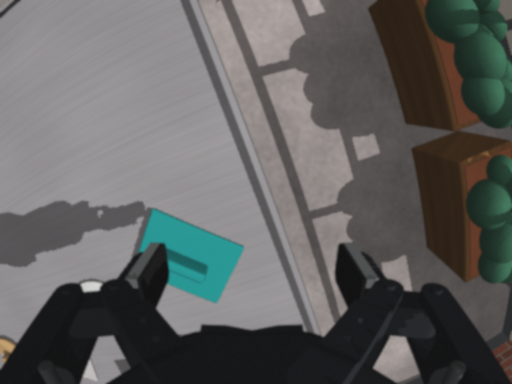

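```bash
cat > h.py <<'E'
import numpy as np,cv2
def load(n): 
    z=np.load(f"pics/{n}.npz"); return z['im'],z['d'],z['K'],z['T']
def pts(d,K,T):
    v,u=np.mgrid[:d.shape[0],:d.shape[1]]
    p=np.stack([(u-K[0,2])/K[0,0]*d,(v-K[1,2])/K[1,1]*d,d,np.ones_like(d)],-1)
    w=p@T.T; w=w[...,:3]; w[d==0]=np.nan; return w
def fitc(p):
    A=np.c_[2*p[:,:2],np.ones(len(p))]; s=np.linalg.lstsq(A,(p[:,:2]**2).sum(1),rcond=None)[0]
    return s[0],s[1],np.sqrt(s[2]+s[0]**2+s[1]**2)
E
python3 - <<'E'
from h import *
for n in ["top0","scene0"]:
    im,d,K,T=load(n)
    w=pts(d,K,T)
    z=w[...,2]
    print(n,np.nanmedian(z[(abs(w[...,0]-500)<200)&(abs(w[...,1])<300)]))
    reg=(w[...,0]>280)&(w[...,0]<1000)&(abs(w[...,1])<620)&(z>9)&(z<260)
    k,lab,st,ce=cv2.connectedComponentsWithStats(reg.astype(np.uint8))
    for i in range(1,k):
        if st[i,4]<30: continue
        q=w[lab==i]
        print(i,st[i],'cen px',ce[i].round(),'xmin/max',np.round([q[:,0].min(),q[:,0].max(),q[:,1].min(),q[:,1].max(),q[:,2].max()]), 'col',im[lab==i].mean(0).round())
    im2=cv2.resize(im[90:290,80:430] if n=="top0" else im[70:310,110:440],None,fx=2.2,fy=2.2,interpolation=cv2.INTER_CUBIC)
    cv2.imwrite(f"pics/{n}_z.png",im2[:,:,::-1])
E
```

```text
top0 1.7165866035788895
1 [ 98 104 123  44 320] cen px [146. 111.] xmin/max [739. 921. 150. 620.  24.] col [83. 81. 84.]
2 [222 106  43   4  90] cen px [243. 107.] xmin/max [908. 921. -25. 143.  20.] col [86. 84. 87.]
3 [266 107  68   4 143] cen px [299. 109.] xmin/max [ 909.  921. -300.  -32.   25.] col [84. 82. 85.]
4 [335 109  81  42 261] cen px [388. 117.] xmin/max [ 753.  922. -620. -307.   25.] col [84. 83. 87.]
33 [152 135  30  30 115] cen px [164. 147.] xmin/max [677. 793. 293. 413.  17.] col [73. 49. 35.]
38 [330 138  27  27 322] cen px [345. 149.] xmin/max [ 683.  786. -379. -279.   52.] col [105.  49.  20.]
42 [284 144  31  39 834] cen px [298. 163.] xmin/max [ 610.  702. -195. -104.  212.] col [78. 85. 89.]
43 [ 86 149  14 118 261] cen px [ 93. 209.] xmin/max [280. 730. 610. 620.  23.] col [75. 74. 79.]
44 [204 148  36  36 574] cen px [221. 163.] xmin/max [593. 730.  65. 197.  69.] col [82. 84. 86.]
50 [413 152   4  21  52] cen px [415. 163.] xmin/max [ 663.  745. -619. -608.   19.] col [82. 81. 86.]
66 [180 165  17  16  43] cen px [188. 172.] xmin/max [614. 673. 232. 296
[... 2567 characters left out ...]
23  76] cen px [169. 242.] xmin/max [ 909.  925. -129.    5.   21.] col [167. 166. 173.]
110 [286 242   4  27  64] cen px [287. 256.] xmin/max [618. 700. 238. 318.  18.] col [158. 122.  95.]
113 [385 247  47  50 116] cen px [407. 272.] xmin/max [282. 556. 608. 620.  19.] col [172. 171. 179.]
118 [182 253 145 120 455] cen px [254. 319.] xmin/max [855. 923.  12. 619.  22.] col [169. 168. 175.]
128 [283 270  12  33 139] cen px [288. 289.] xmin/max [703. 799. 319. 416.  21.] col [146. 108.  82.]
134 [353 297  32  33  80] cen px [368. 314.] xmin/max [563. 724. 613. 620.  19.] col [174. 173. 180.]
153 [327 331  26  27  68] cen px [340. 344.] xmin/max [732. 848. 613. 620.  19.] col [171. 171. 178.]
```

View pics/top0_z.png

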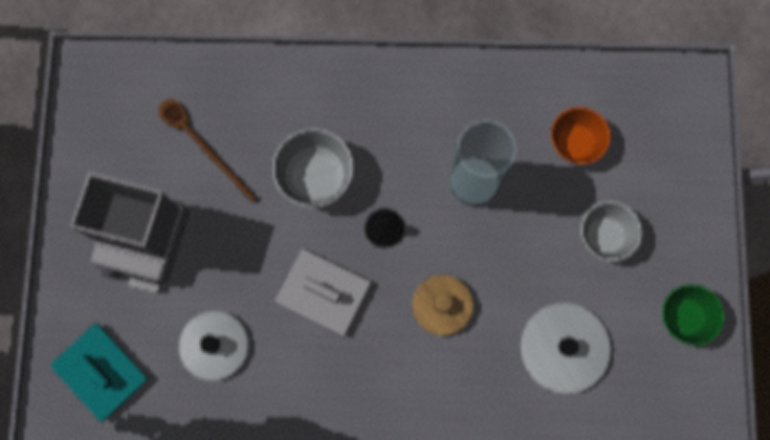

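View pics/scene0_z.png

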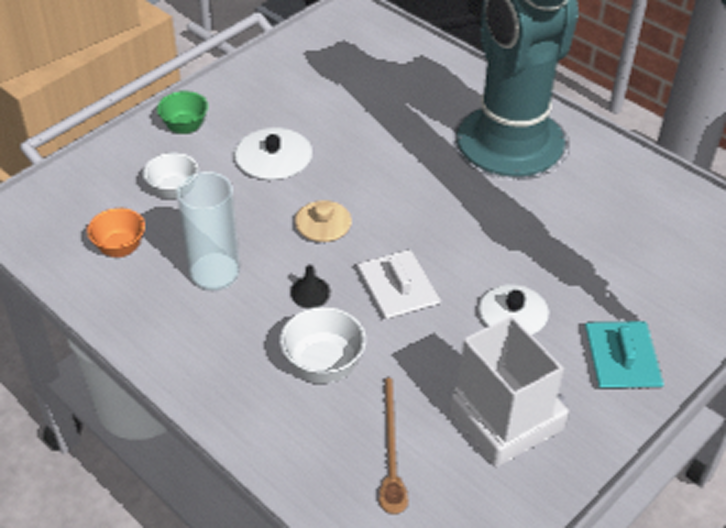

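```bash
python3 - <<'E'
from h import *
objs={'canister':((656,-150),206,60),'bowl_large':((661,131),60,85),'bowl_small':((566,-380),46,65),
'lid_wood':((435,-95),49,70),'lid_large':((370,-304),49,95),'lid_small':((361,291),49,75)}
for n in ["top0","scene0"]:
    im,d,K,T=load(n); w=pts(d,K,T)
    for o,(c,h,R) in objs.items():
        rr=np.hypot(w[...,0]-c[0],w[...,1]-c[1])
        if 'lid' in o:
            m=(rr<R)&(w[...,2]>9); (cx,cy),r=cv2.minEnclosingCircle(w[m][:,:2].astype(np.float32))
            k=(rr<R)&(w[...,2]>35); q=w[k]
            print(n,o,'disc',np.round([cx,cy,2*r]),'mean',w[m][:,:2].mean(0).round(1),'knob',q[:,:2].mean(0).round(1),len(q), 'top z',np.percentile(q[:,2],[50,90]).round(1))
        else:
            m=(rr<R)&(w[...,2]>h-8)&(w[...,2]<h+12); q=w[m]
            (cx,cy),r=cv2.minEnclosingCircle(q[:,:2].astype(np.float32))
            print(n,o,'enc',np.round([cx,cy,2*r],1),'fit',np.round(fitc(q),1),len(q),q[:,2].mean().round(1))
    for o,c,R,h in [('feeder',(540,410),120,178),('lid_oblong',(454,108),95,16)]:
        rr=np.hypot(w[...,0]-c[0],w[...,1]-c[1])
        m=(rr<R)&(w[...,2]>h-6); 
        if n=='scene0' and o=='feeder': m&=w[...,2]>165
        q=w[m]
        rect=cv2.minAreaRect(q[:,:2].astype(np.float32)); print(n,o,[np.round(a,1) for a in rect],len(q)); print(cv2.boxPoints(rect).round(0).tolist())
        k=w[(rr<R)&(w[...,2]>35)&(w[...,2]<70)]
        if o=='lid_oblong': rect=cv2.minAreaRect(k[:,:2].astype(np.float32)); print('bar',[np.round(a,1) for a in rect],k[:,:2].mean(0))
    # funnel / spoon
E
```

```text
top0 canister enc [ 656.5 -150.1   93.1] fit [ 656.4 -149.8   43.8] 117 204.8
top0 bowl_large enc [662.  130.6 137.4] fit [661.  130.2  65.4] 171 58.2
top0 bowl_small enc [ 563.6 -380.   105.8] fit [ 564.8 -378.7   48.4] 142 44.5
top0 lid_wood disc [ 442. -101.  129.] mean [435.4 -95.5] knob [435.8 -95.2] 62 top z [47.7 52.1]
top0 lid_large disc [ 376. -301.  166.] mean [ 367.4 -303.1] knob [ 368.  -302.7] 60 top z [48.5 54.2]
top0 lid_small disc [363. 287. 127.] mean [359.1 289.8] knob [359.6 289.5] 60 top z [49.7 53.4]
top0 feeder [array([554.8, 418.7]), array([123.1,  90.8]), np.float64(76.2)] 202
[[496.0, 370.0], [584.0, 348.0], [614.0, 468.0], [525.0, 489.0]]
top0 lid_oblong [array([454.2, 109. ]), array([134.2, 103. ]), np.float64(64.9)] 983
[[379.0, 70.0], [472.0, 26.0], [529.0, 148.0], [436.0, 192.0]]
bar [array([454.2, 108.6]), array([63.4, 16.7]), np.float64(64.0)] [453.52844357 108.1369093 ]
scene0 canister enc [ 658.5 -148.5  100.7] fit [ 659.3 -147.7   43.8] 113 203.0
scene0 bowl_large enc [662.5 132.2 143.9] fit [663.8 132.9  65.5] 184 58.0
scene0 bowl_small enc [ 567.9 -377.8  113.9] fit [ 568.1 -375.5   48.5] 89 44.3
scene0 lid_wood disc [438. -91. 115.] mean [442.9 -88. ] knob [440.4 -91.4] 44 top z [45.4 50.3]
scene0 lid_large disc [ 373. -299.  165.] mean [ 374.2 -296.7] knob [ 371.1 -299.3] 41 top z [45.6 50.6]
scene0 lid_small disc [361. 293. 120.] mean [361.1 292.9] knob [364.8 295. ] 61 top z [45.7 52.1]
scene0 feeder [array([555.7, 419.5]), array([124.6,  96.7]), np.float64(76.7)] 248
[[494.0, 370.0], [588.0, 348.0], [617.0, 469.0], [523.0, 491.0]]
scene0 lid_oblong [array([449.5, 115.2]), array([138.5, 121.2]), np.float64(66.2)] 707
[[366.0, 76.0], [477.0, 27.0], [533.0, 154.0], [422.0, 203.0]]
bar [array([456.8, 110.7]), array([75.2, 17.6]), np.float64(64.4)] [459.62671863 114.99784671]
```

Emit:
play_rows(
  rows=[
    [0,0,-10,0,0,4],
    [0,0,-10,0,0,8],
    [0,0,-10,0,0,8],
    [0,0,-10,0,0,8],
    [0,0,0,0,0,8],
    [0,0,0,0,0,8],
    [0,0,0,0,0,8],
    [0,0,0,0,0,8],
    [0,0,0,0,0,6],
    [0,0,0,0,0,3.7],
    [0,0,0,0,0,0],
  ],
  jaw=0,
)

```text
time_s: 1.25
eef_pos: [225.0, 609.6, 270.9]
orientation: [0.0, 1.0, 0.0, 0.0]
contact_force: [-0.9, 0.5, -0.3]
opening: 85.3
```

Emit:
play_rows(
  rows=[
    [15,10,0,0,0,0],
    [30,25,0,0,0,0],
    [30,35,0,0,0,0],
    [30,40,0,0,0,0],
    [30,40,0,0,0,0],
    [30,40,0,0,0,0],
    [30,40,0,0,0,0],
    [15,40,0,0,0,0],
    [0,40,0,0,0,0],
    [0,40,0,0,0,0],
    [0,40,0,0,0,0],
    [0,40,0,0,0,0],
  ],
)

```text
time_s: 2.45
eef_pos: [435.5, 176.7, 271.3]
orientation: [-0.0, 1.0, 0.0, 0.0]
contact_force: [1.3, -0.3, -0.6]
opening: 85.1
```

Emit:
play_rows(
  rows=[
    [0,40,0,0,0,0],
    [0,40,0,0,0,0],
    [0,40,0,0,0,0],
    [0,40,0,0,0,0],
    [0,40,0,0,0,0],
    [0,35,20,0,0,0],
    [0,25,25,0,0,0],
    [0,14,25,0,0,0],
    [0,0,0,0,0,0],
    [0,0,0,0,0,0],
  ],
)

```text
time_s: 3.45
eef_pos: [435.2, -94.8, 201.5]
orientation: [0.0, 1.0, -0.0, -0.0]
contact_force: [1.0, 0.1, -0.3]
opening: 85.8
```

```bash
cat >> h.py <<'E'
def snap(r,n,tag):
    c=r.calibration(n); im,d=r.read_camera(n)
    np.savez(f"pics/{tag}.npz",im=im,d=d,K=c["camera_matrix"],T=c["cam_to_world"])
    cv2.imwrite(f"pics/{tag}.png",im[:,:,::-1]); return im,d,c["camera_matrix"],c["cam_to_world"]
def wpts(d,K,T):   # fisheye, depth along axis
    v,u=np.mgrid[:d.shape[0],:d.shape[1]]
    x=(u-K[0,2])/K[0,0]; y=(v-K[1,2])/K[1,1]; th=np.hypot(x,y); s=np.where(th>1e-6,np.tan(th)/np.maximum(th,1e-6),1)
    p=np.stack([x*s*d,y*s*d,d,np.ones_like(d)],-1); w=(p@T.T)[...,:3]; w[(d==0)|(th>1.3)]=np.nan; return w
E
python3 - <<'E'
from h import *
from plant import r
im,d,K,T=snap(r,"wrist","w1"); print(T.round(2))
w=wpts(d,K,T); c=(436,-94); rr=np.hypot(w[...,0]-c[0],w[...,1]-c[1])
k=(rr<35)&(w[...,2]>38)&(w[...,2]<60); q=w[k]; print(len(q),q.mean(0),cv2.minEnclosingCircle(q[:,:2].astype(np.float32)))
k=(rr<75)&(w[...,2]>9)&(w[...,2]<60); q=w[k]; print(len(q),cv2.minEnclosingCircle(q[:,:2].astype(np.float32)))
E
```

```text
[[ 1.0000e+00 -0.0000e+00 -0.0000e+00  4.3468e+02]
 [-0.0000e+00 -9.6000e-01 -2.8000e-01 -2.2870e+01]
 [ 0.0000e+00  2.8000e-01 -9.6000e-01  3.4418e+02]
 [ 0.0000e+00  0.0000e+00  0.0000e+00  1.0000e+00]]
731 [435.37459306 -95.23397612  48.25564156] ((435.44354248046875, -96.75030517578125), 16.002470016479492)
6397 ((435.37176513671875, -96.49028015136719), 52.37090301513672)
```

View pics/w1.png

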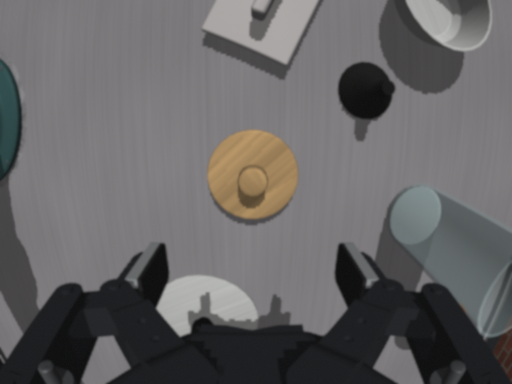

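Emit:
play_rows(
  rows=[
    [0,1.5,10,0,0,0],
    [0,0,25,0,0,0],
    [0,0,30,0,0,0],
    [0,0,30,0,0,0],
    [0,0,30,0,0,0],
    [0,0,25,0,0,0],
    [0,0,15,0,0,0],
    [0,0,8,0,0,0],
    [0,0,5,0,0,0],
    [0,0,0,0,0,0],
    [0,0,0,0,0,0],
  ],
)

```text
time_s: 4.6
eef_pos: [436.2, -95.6, 23.9]
orientation: [-0.0, 1.0, 0.0, 0.001]
contact_force: [0.9, 0.4, 0.2]
opening: 85.4
```

Emit:
play_rows(
  rows=[
    [0,0,0,0,0,0],
    [0,0,0,0,0,0],
    [0,0,0,0,0,0],
    [0,0,0,0,0,0],
    [0,0,0,0,0,0],
    [0,0,0,0,0,0],
    [0,0,0,0,0,0],
    [0,0,0,0,0,0],
  ],
  jaw=1,
)

```text
time_s: 5.4
eef_pos: [435.8, -95.6, 23.8]
orientation: [-0.0, 1.0, 0.0, 0.0]
contact_force: [-1.0, 0.4, 7.1]
opening: 30.7
```

Emit:
play_rows(
  rows=[
    [0,0,-2,0,0,0],
    [0,0,-4,0,0,0],
    [0,0,-8,0,0,0],
    [0,0,-15,0,0,0],
    [0,0,-20,0,0,0],
    [0,0,-25,0,0,0],
    [0,0,-20,0,0,0],
    [0,0,-6,0,0,0],
    [0,0,0,0,0,0],
    [0,0,0,0,0,0],
  ],
)

```text
time_s: 6.4
eef_pos: [435.0, -95.3, 122.8]
orientation: [-0.0, 1.0, 0.0, -0.0]
contact_force: [-0.4, 1.2, -2.1]
opening: 30.0
```

```bash
python3 - <<'E'
from h import *
from plant import r
snap(r,"wrist","w2"); im,d,K,T=snap(r,"scene","s2");
cv2.imwrite("pics/s2z.png",cv2.resize(im[40:240,170:430],None,fx=3,fy=3)[:,:,::-1])
E
```

```text
(no output)
```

View pics/s2z.png

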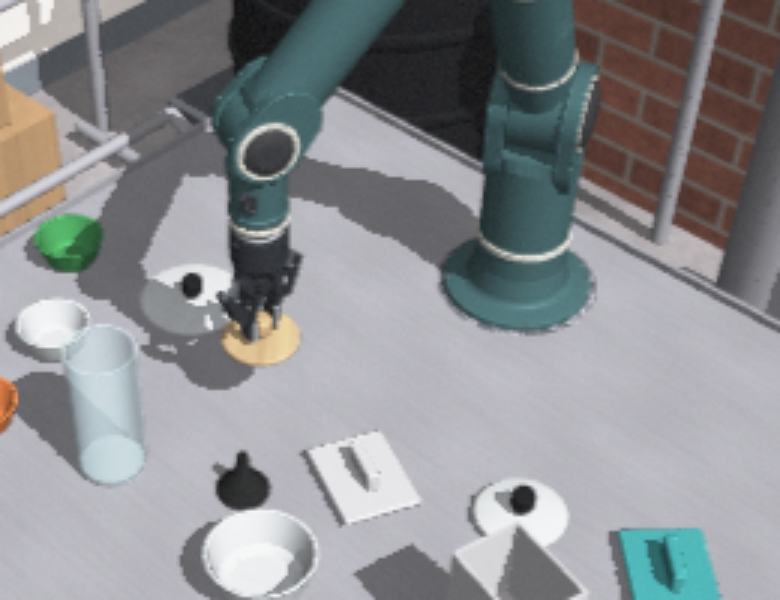

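View pics/w2.png

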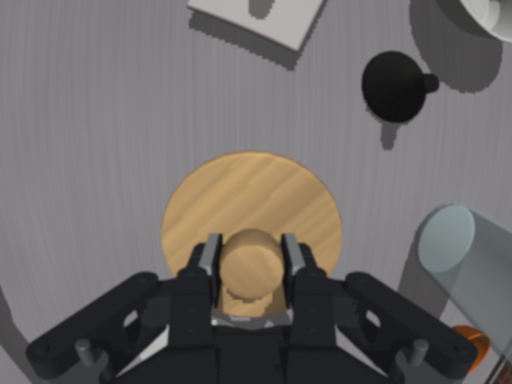

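Emit:
play_rows(
  rows=[
    [0,0,-15,0,0,0],
    [0,0,-25,0,0,0],
    [0,0,-30,0,0,0],
    [5,0,-30,0,0,0],
    [15,0,-25,0,0,0],
    [25,0,-15,0,0,0],
    [25,0,0,0,0,0],
    [25,0,0,0,0,0],
    [15,0,0,0,0,0],
    [5,0,0,0,0,0],
    [0,0,0,0,0,0],
    [0,0,0,0,0,0],
  ],
)

```text
time_s: 7.7
eef_pos: [549.5, -95.9, 262.7]
orientation: [-0.0, 1.0, -0.0, -0.001]
contact_force: [0.7, -0.4, -0.7]
opening: 30.0
```

```bash
python3 - <<'E'
from h import *
from plant import r
o=r.get_obs(); p=o['eef_pos']; print(p)
im,d,K,T=snap(r,"wrist","w3")
w=wpts(d,K,T); 
rr=np.hypot(w[...,0]-657,w[...,1]+149.5)
m=(rr<60)&(w[...,2]>198)&(w[...,2]<212); q=w[m]; print('canister',len(q),fitc(q),cv2.minEnclosingCircle(q[:,:2].astype(np.float32)),q[:,2].mean())
rl=np.hypot(w[...,0]-p[0],w[...,1]-p[1]); z=w[...,2]-p[2]
m=(rl<60)&(z>-20)&(z<10); q=w[m]; print(len(q),np.percentile(z[m],[5,50,95]))
m=(rl<60)&(abs(z+5)<5)&(rl>20); q=w[m]; A=np.c_[q[:,:2]-p[:2],np.ones(len(q))]; print('plane',np.linalg.lstsq(A,q[:,2]-p[2],rcond=None)[0])
m=(rl<70)&(z>-20)&(z<10);q=w[m];print('disc',cv2.minEnclosingCircle(q[:,:2].astype(np.float32)))
E
```

```text
[549.49369236 -95.9170672  262.6898607 ]
canister 1166 (np.float64(655.4642785307841), np.float64(-149.71078859054023), np.float64(43.44474372539624)) ((656.50830078125, -149.84780883789062), 46.29533004760742) 203.43806208890715
15751 [-5.97766314 -4.7667647  -3.63166653]
plane [-2.12108253e-03 -3.19327939e-03 -4.78430761e+00]
disc ((549.1627807617188, -96.59518432617188), 52.13047790527344)
```

View pics/w3.png

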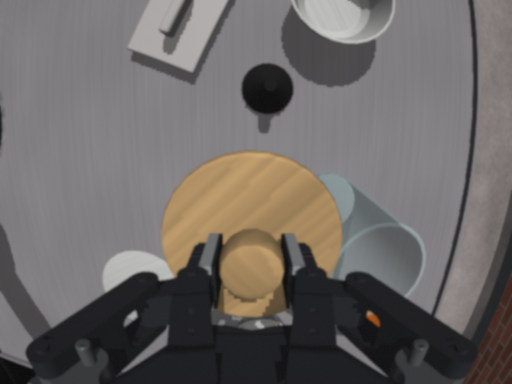

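Emit:
play_rows(
  rows=[
    [8,4,0,0,0,0],
    [16,8,0,0,0,0],
    [20,10,0,0,0,0],
    [22,11,0,0,0,0],
    [20,10,0,0,0,0],
    [14,7,0,0,0,0],
    [7,3,0,0,0,0],
    [0,0,0,0,0,0],
    [0,0,8,0,0,0],
    [0,0,12,0,0,0],
    [0,0,0,0,0,0],
    [0,0,0,0,0,0],
  ],
)

```text
time_s: 8.95
eef_pos: [657.0, -148.0, 242.7]
orientation: [-0.0, 1.0, 0.0, -0.001]
contact_force: [0.2, -0.9, 0.2]
opening: 30.3
```

```bash
cat > chk.py <<'E'
from h import *
from plant import r
import sys
tag,cx,cy,zr,R=sys.argv[1],*map(float,sys.argv[2:6])   # rim centre guess, rim height, rim radius
RL=float(sys.argv[6]) # lid radius
p=r.get_obs()['eef_pos']; print(p)
im,d,K,T=snap(r,"wrist",tag); w=wpts(d,K,T)
rr=np.hypot(w[...,0]-cx,w[...,1]-cy); m=(rr<R+14)&(abs(w[...,2]-zr)<5); q=w[m]
if len(q)>10: print('rim',len(q),np.round(fitc(q),1),cv2.minEnclosingCircle(q[:,:2].astype(np.float32)),q[:,2].mean())
rl=np.hypot(w[...,0]-p[0],w[...,1]-p[1]); z=w[...,2]-p[2]
m=(rl<RL+12)&(abs(z+9)<11); q=w[m]; print('lid',len(q),cv2.minEnclosingCircle(q[:,:2].astype(np.float32)))
m=(rl<33)&(rl>18)&(abs(z+5)<6); q=w[m]; A=np.c_[q[:,:2]-p[:2],np.ones(len(q))]; print('plane',np.linalg.lstsq(A,q[:,2]-p[2],rcond=None)[0].round(4),len(q))
E
python3 chk.py w4 656.2 -149.8 205 45 52
```

```text
[ 657.03770919 -148.03778072  242.7203875 ]
lid 15411 ((656.56982421875, -148.6331329345703), 52.11174011230469)
plane [-1.7000e-03  3.2000e-03 -4.8559e+00] 3651
```

View pics/w4.png

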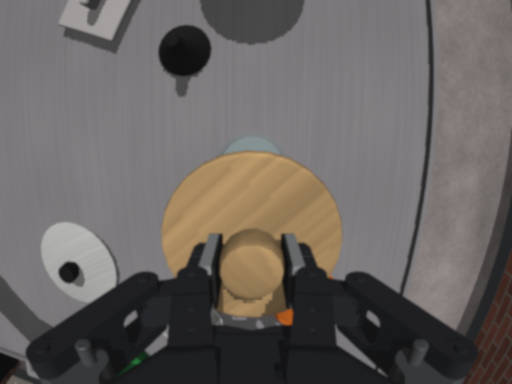

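Emit:
play_rows(
  rows=[
    [0,1,4,0,0,0],
    [0,0,6,0,0,0],
    [0,0,4,0,0,0],
    [0,0,3,0,0,0],
    [0,0,2,0,0,0],
    [0,0,2,0,0,0],
    [0,0,1,0,0,0],
    [0,0,1,0,0,0],
    [0,0,0,0,0,0],
    [0,0,0,0,0,0],
  ],
)

```text
time_s: 10.0
eef_pos: [657.6, -149.6, 220.4]
orientation: [0.0, 1.0, 0.0, 0.0]
contact_force: [-0.4, -1.0, -1.4]
opening: 30.1
```

Emit:
play_rows(
  rows=[
    [0,0,0.6,0,0,0],
    [0,0,0.6,0,0,0],
    [0,0,0,0,0,0],
    [0,0,0,0,0,0],
  ],
)

```text
time_s: 10.4
eef_pos: [657.6, -149.6, 219.1]
orientation: [-0.0, 1.0, 0.0, 0.0]
contact_force: [0.1, 0.3, -1.6]
opening: 30.3
```

Emit:
play_rows(
  rows=[
    [0,0,0.5,0,0,0],
    [0,0,0.5,0,0,0],
    [0,0,0,0,0,0],
    [0,0,0,0,0,0],
  ],
)

```text
time_s: 10.8
eef_pos: [657.7, -149.6, 218.9]
orientation: [-0.0, 1.0, 0.0, 0.0]
contact_force: [-1.5, 0.4, 5.1]
opening: 30.2
```

Emit:
play_rows(
  rows=[
    [0,0,0,0,0,0],
    [0,0,0,0,0,0],
    [0,0,0,0,0,0],
    [0,0,0,0,0,0],
    [0,0,0,0,0,0],
    [0,0,0,0,0,0],
    [0,0,-5,0,0,0],
    [0,0,-15,0,0,0],
    [0,0,-25,0,0,0],
    [0,0,-25,0,0,0],
    [0,0,-10,0,0,0],
  ],
  jaw=0,
)

```text
time_s: 11.9
eef_pos: [658.8, -150.4, 302.1]
orientation: [0.0, 1.0, 0.0, 0.003]
contact_force: [0.4, -0.9, 0.4]
opening: 85.4
```

```bash
cat > chk2.py <<'E'
from h import *
from plant import r
import sys
tag,cx,cy,zt,R=sys.argv[1],*map(float,sys.argv[2:6])   # flat top height
print(r.get_obs()['eef_pos'])
im,d,K,T=snap(r,"wrist",tag); w=wpts(d,K,T)
rr=np.hypot(w[...,0]-cx,w[...,1]-cy); m=(rr<R)&(rr>18)&(abs(w[...,2]-zt)<6); q=w[m]; A=np.c_[q[:,:2]-[cx,cy],np.ones(len(q))]; print('plane',np.linalg.lstsq(A,q[:,2],rcond=None)[0].round(4),len(q),'expect',zt)
m=(rr<R*1.3)&(abs(w[...,2]-zt-30)<8); q=w[m];print('knob',cv2.minEnclosingCircle(q[:,:2].astype(np.float32)),q.mean(0))
E
python3 chk2.py w5 656.5 -149.8 214 50
```

```text
[ 658.76312475 -150.36905821  302.13617967]
plane [ 1.300000e-03 -5.000000e-04  2.141698e+02] 9199 expect 214.0
knob ((657.1412353515625, -150.1757354736328), 15.843745231628418) [ 657.21402318 -148.38846716  243.37950465]
```

View pics/w5.png

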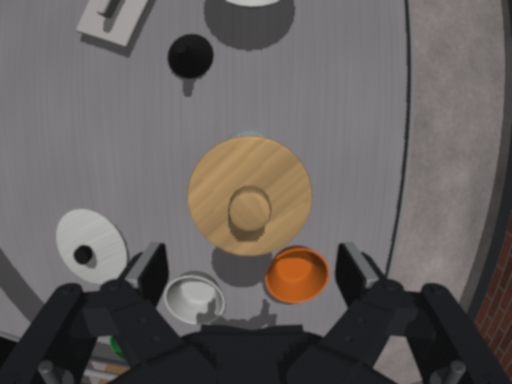

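Emit:
play_rows(
  rows=[
    [-10,-13,0,0,0,0],
    [-22,-28,0,0,0,0],
    [-30,-38,0,0,0,0],
    [-30,-38,0,0,0,0],
    [-30,-38,0,0,0,0],
    [-30,-38,0,0,0,0],
    [-28,-36,10,0,0,0],
    [-16,-20,20,0,0,0],
    [-8,-10,30,0,0,6],
    [0,0,25,0,0,8],
    [0,0,10,0,0,8],
    [0,0,5,0,0,3],
  ],
)

```text
time_s: 13.15
eef_pos: [452.1, 109.1, 196.5]
orientation: [0.001, 0.976, -0.218, -0.001]
contact_force: [0.6, 0.6, 0.7]
opening: 85.5
```

Emit:
play_rows(
  rows=[
    [0,0,0,0,0,0],
    [0,0,0,0,0,0],
  ],
)

```text
time_s: 13.35
eef_pos: [453.3, 109.3, 198.0]
orientation: [0.0, 0.976, -0.216, -0.0]
contact_force: [1.6, 0.8, 0.7]
opening: 85.4
```

```bash
python3 - <<'E'
from h import *
from plant import r
print(r.get_obs()['eef_pos'])
im,d,K,T=snap(r,"wrist","w6"); w=wpts(d,K,T); rr=np.hypot(w[...,0]-454.5,w[...,1]-109)
for lo,hi in [(12,60),(40,56)]:
    m=(rr<95)&(w[...,2]>lo)&(w[...,2]<hi); q=w[m]; R=cv2.minAreaRect(q[:,:2].astype(np.float32)); print([np.round(a,1) for a in R],cv2.boxPoints(R).round(1).tolist(),q.mean(0))
E
```

```text
[453.3388935  109.29251939 198.03168099]
[array([453.4, 108.5]), array([132.7, 105. ]), np.float64(65.1)] [[377.79998779296875, 70.4000015258789], [473.1000061035156, 26.100000381469727], [529.0, 146.5], [433.70001220703125, 190.8000030517578]] [454.88816347 111.92661016  21.83225117]
[array([453.7, 108.4]), array([65.8, 15.4]), np.float64(64.8)] [[432.79998779296875, 82.0], [446.70001220703125, 75.4000015258789], [474.70001220703125, 134.89999389648438], [460.79998779296875, 141.5]] [454.21870221 110.02137194  48.49433477]
```

View pics/w6.png

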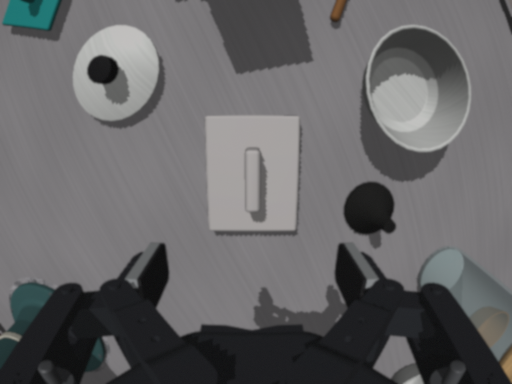

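Emit:
play_rows(
  rows=[
    [0.6,0.6,10,0,0,0],
    [0,0,25,0,0,0],
    [0,0,30,0,0,0],
    [0,0,30,0,0,0],
    [0,0,30,0,0,0],
    [0,0,25,0,0,0],
    [0,0,15,0,0,0],
    [0,0,7,0,0,0],
    [0,0,3,0,0,0],
    [0,0,0,0,0,0],
    [0,0,0,0,0,0],
  ],
)

```text
time_s: 14.5
eef_pos: [454.3, 108.7, 23.7]
orientation: [-0.0, 0.976, -0.216, 0.001]
contact_force: [-0.7, 0.1, -0.1]
opening: 85.5
```

Emit:
play_rows(
  rows=[
    [0,0,0,0,0,0],
    [0,0,0,0,0,0],
    [0,0,0,0,0,0],
    [0,0,0,0,0,0],
    [0,0,0,0,0,0],
    [0,0,0,0,0,0],
    [0,0,0,0,0,0],
    [0,0,0,0,0,0],
    [0,0,0,0,0,0],
  ],
  jaw=1,
)

```text
time_s: 15.4
eef_pos: [454.0, 108.6, 23.3]
orientation: [-0.0, 0.976, -0.216, 0.0]
contact_force: [-0.5, -0.3, 4.9]
opening: 14.8
```

Emit:
play_rows(
  rows=[
    [0,0,-2,0,0,0],
    [0,0,-4,0,0,0],
    [0,0,-8,0,0,0],
    [0,0,-15,0,0,0],
    [0,0,-25,0,0,0],
    [0,0,-30,0,0,0],
    [0,0,-35,0,0,0],
    [0,0,-40,0,0,0],
    [0,0,-40,0,0,0],
    [0,0,-25,0,0,0],
    [0,0,-11,0,0,0],
    [0,0,0,0,0,0],
  ],
)

```text
time_s: 16.6
eef_pos: [454.1, 108.9, 259.1]
orientation: [-0.001, 0.976, -0.216, 0.001]
contact_force: [0.1, 0.4, -1.2]
opening: 14.9
```

Emit:
play_rows(
  rows=[
    [0,0,0,0,0,-3.4],
    [0,0,0,0,0,-5],
    [0,0,0,0,0,-3],
    [-6,-15,0,0,0,0],
    [-12,-34,0,0,0,0],
    [-14,-40,0,0,0,0],
    [-14,-40,0,0,0,0],
    [-14,-40,0,0,0,0],
    [-14,-40,0,0,0,0],
    [-11,-30,0,0,0,0],
    [-6,-16,0,0,0,0],
    [-2,-6,0,0,0,0],
  ],
)

```text
time_s: 17.8
eef_pos: [423.5, 384.8, 256.1]
orientation: [0.002, 0.993, -0.117, -0.001]
contact_force: [0.0, 0.0, -1.8]
opening: 14.8
```

Emit:
play_rows(
  rows=[
    [0,0,0,0,0,0],
    [0,0,0,0,0,0],
  ],
)

```text
time_s: 18.0
eef_pos: [425.3, 381.9, 257.8]
orientation: [0.001, 0.993, -0.12, -0.0]
contact_force: [0.4, -0.7, -0.4]
opening: 14.9
```

```bash
cat > chkf.py <<'E'
from h import *
from plant import r
import sys
o=r.get_obs(); p=o['eef_pos']; q=o['orientation']; print(p, 'psi',np.degrees(2*np.arctan2(q[2],q[1])))
im,d,K,T=snap(r,"wrist",sys.argv[1]); w=wpts(d,K,T)
rr=np.hypot(w[...,0]-555,w[...,1]-419); m=(rr<100)&(abs(w[...,2]-180)<7); a=w[m]
if len(a)>20:
    R=cv2.minAreaRect(a[:,:2].astype(np.float32)); print('rim',len(a),a[:,2].mean(),R,cv2.boxPoints(R).round(1).tolist())
rl=np.hypot(w[...,0]-p[0],w[...,1]-p[1]); z=w[...,2]-p[2]
m=(rl<90)&(z>-15)&(z<2); b=w[m]; R=cv2.minAreaRect(b[:,:2].astype(np.float32)); print('lid',len(b),R,cv2.boxPoints(R).round(1).tolist())
m=(rl<60)&(rl>25)&(abs(z+5)<6); b=w[m]; A=np.c_[b[:,:2]-p[:2],np.ones(len(b))]; print('plane',np.linalg.lstsq(A,b[:,2]-p[2],rcond=None)[0].round(4))
E
python3 chkf.py w7
```

```text
[425.30563155 381.93295053 257.80111385] psi -13.727179966847677
rim 2887 178.8239563784921 ((554.0436401367188, 418.5603332519531), (121.11515045166016, 91.769775390625), 76.44883728027344) [[495.20001220703125, 370.3999938964844], [584.5, 348.8999938964844], [612.7999877929688, 466.70001220703125], [523.5999755859375, 488.20001220703125]]
lid 24380 ((425.32958984375, 384.486328125), (128.67807006835938, 104.79996490478516), 76.24698638916016) [[359.1000061035156, 334.3999938964844], [460.8999938964844, 309.5], [491.5, 434.5], [389.70001220703125, 459.3999938964844]]
plane [ 6.0000e-04 -1.3000e-03 -4.2874e+00]
```

View pics/w7.png

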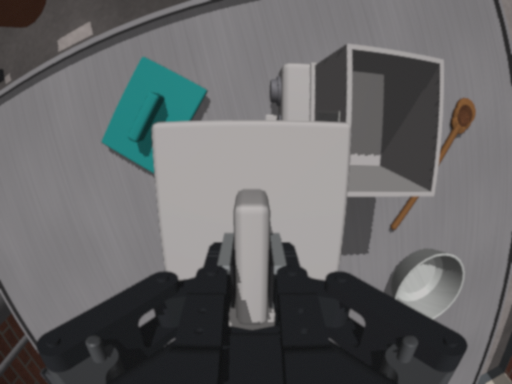

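Emit:
play_rows(
  rows=[
    [6,-3,0,0,0,0],
    [14,-8,0,0,0,0],
    [20,-11,0,0,0,0],
    [24,-14,0,0,0,0],
    [22,-13,0,0,0,0],
    [17,-10,0,0,0,0],
    [10,-5,5,0,0,0],
    [4,-2.3,12,0,0,0],
    [0,0,15,0,0,0],
    [0,0,10,0,0,0],
    [0,0,0,0,0,0],
    [0,0,0,0,0,0],
  ],
)

```text
time_s: 19.25
eef_pos: [553.2, 421.2, 215.9]
orientation: [0.0, 0.993, -0.118, -0.0]
contact_force: [0.1, 0.8, -0.6]
opening: 14.9
```

```bash
python3 chkf.py w8
```

```text
[553.21690937 421.21043555 215.87808037] psi -13.540309271644947
lid 24407 ((553.14892578125, 423.63165283203125), (128.98841857910156, 104.68695068359375), 76.54751586914062) [[487.20001220703125, 373.1000061035156], [589.0999755859375, 348.70001220703125], [619.0999755859375, 474.20001220703125], [517.2000122070312, 498.5]]
plane [ 1.0000e-04 -8.0000e-04 -4.3204e+00]
```

View pics/w8.png

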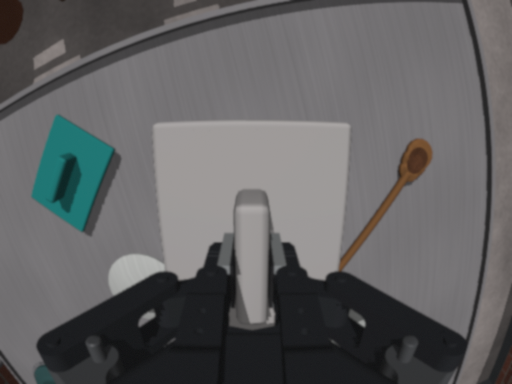

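Emit:
play_rows(
  rows=[
    [1,1,0,0,0,0],
    [1,1,2,0,0,0],
    [0,0,3,0,0,0],
    [0,0,4,0,0,0],
    [0,0,4,0,0,0],
    [0,0,3,0,0,0],
    [0,0,2,0,0,0],
    [0,0,1,0,0,0],
    [0,0,1,0,0,0],
    [0,0,0,0,0,0],
    [0,0,0,0,0,0],
  ],
)

```text
time_s: 20.4
eef_pos: [555.4, 418.7, 196.2]
orientation: [-0.0, 0.993, -0.118, 0.0]
contact_force: [0.3, 0.2, -0.6]
opening: 14.6
```

Emit:
play_rows(
  rows=[
    [0,0,0.8,0,0,0],
    [0,0,0.6,0,0,0],
    [0,0,0,0,0,0],
    [0,0,0,0,0,0],
  ],
)

```text
time_s: 20.8
eef_pos: [555.4, 418.7, 194.7]
orientation: [-0.0, 0.993, -0.118, 0.0]
contact_force: [-0.1, -0.4, -0.5]
opening: 14.6
```

Emit:
play_rows(
  rows=[
    [0,0,0.6,0,0,0],
    [0,0,0.5,0,0,0],
    [0,0,0,0,0,0],
    [0,0,0,0,0,0],
  ],
)

```text
time_s: 21.2
eef_pos: [555.4, 418.6, 193.6]
orientation: [0.0, 0.993, -0.118, 0.0]
contact_force: [-0.7, 0.5, -1.1]
opening: 14.8
```

Emit:
play_rows(
  rows=[
    [0,0,0.4,0,0,0],
    [0,0,0.4,0,0,0],
    [0,0,0,0,0,0],
    [0,0,0,0,0,0],
  ],
)

```text
time_s: 21.6
eef_pos: [555.4, 418.7, 193.5]
orientation: [-0.0, 0.993, -0.118, 0.0]
contact_force: [-2.4, -1.2, 5.7]
opening: 15.1
```

Contact at the expected height (193.5 against 193.3). Release and check.

Emit:
play_rows(
  rows=[
    [0,0,0,0,0,0],
    [0,0,0,0,0,0],
    [0,0,0,0,0,0],
    [0,0,0,0,0,0],
    [0,0,0,0,0,0],
    [0,0,0,0,0,0],
    [0,0,-5,0,0,0],
    [0,0,-15,0,0,0],
    [0,0,-25,0,0,0],
    [0,0,-30,0,0,0],
    [0,0,-20,0,0,0],
    [0,0,-5,0,0,0],
  ],
  jaw=0,
)

```text
time_s: 22.8
eef_pos: [556.9, 419.2, 297.3]
orientation: [-0.002, 0.993, -0.118, 0.002]
contact_force: [1.1, 0.1, 0.1]
opening: 85.3
```

```bash
python3 - <<'E'
from h import *
from plant import r
print(r.get_obs()['eef_pos'])
im,d,K,T=snap(r,"wrist","w9"); w=wpts(d,K,T); rr=np.hypot(w[...,0]-554.5,w[...,1]-418.6)
m=(rr<60)&(abs(w[...,2]-189)<6)&(rr>38); q=w[m]; A=np.c_[q[:,:2]-[554.5,418.6],np.ones(len(q))]; print(np.linalg.lstsq(A,q[:,2],rcond=None)[0].round(4),'expect 189')
m=(rr<100)&(w[...,2]>181); q=w[m]; R=cv2.minAreaRect(q[:,:2].astype(np.float32)); print(R)
E
```

```text
[556.87037749 419.15592546 297.2672633 ]
[ 1.000000e-03 -1.000000e-03  1.891147e+02] expect 189
((555.7822265625, 418.70550537109375), (133.9984588623047, 149.5844268798828), 76.15438842773438)
```

View pics/w9.png

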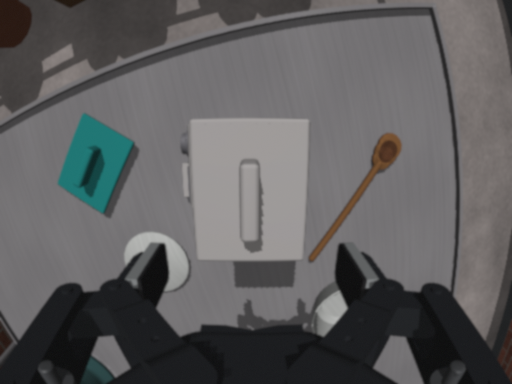

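Emit:
play_rows(
  rows=[
    [0,0,0,0,0,-5],
    [0,0,0,0,0,-6],
    [0,0,0,0,0,-2.6],
    [-5,20,0,0,0,0],
    [-10,40,0,0,0,0],
    [-11,45,0,0,0,0],
    [-12,45,0,0,0,0],
    [-12,45,0,0,0,0],
    [-12,45,0,0,0,0],
    [-12,45,0,0,0,0],
    [-12,45,0,0,0,0],
    [-12,45,0,0,0,0],
  ],
)

```text
time_s: 24.05
eef_pos: [456.2, 41.9, 292.1]
orientation: [0.0, 1.0, 0.0, -0.001]
contact_force: [0.3, 0.5, 1.2]
opening: 85.3
```

Emit:
play_rows(
  rows=[
    [-12,45,0,0,0,0],
    [-12,45,0,0,0,0],
    [-12,45,0,0,0,0],
    [-12,45,0,0,0,0],
    [-12,45,0,0,0,0],
    [-12,45,0,0,0,0],
    [-10,40,20,0,0,0],
    [-7,25,30,0,0,0],
    [-2,11,30,0,0,0],
    [0,0,15,0,0,0],
    [0,0,0,0,0,0],
    [0,0,0,0,0,0],
  ],
)

```text
time_s: 25.25
eef_pos: [366.4, -302.4, 197.7]
orientation: [-0.0, 1.0, 0.0, -0.0]
contact_force: [0.1, 0.4, 0.1]
opening: 85.5
```

```bash
python3 chk2.py w10 369 -302 19 38
```

```text
[ 366.39905979 -302.38258998  197.74899512]
plane [-8.00000e-04 -2.70000e-03  1.92669e+01] 2520 expect 19.0
knob ((367.1235656738281, -305.62945556640625), 15.988778114318848) [ 367.21105322 -304.34373179   48.76082842]
```

View pics/w10.png

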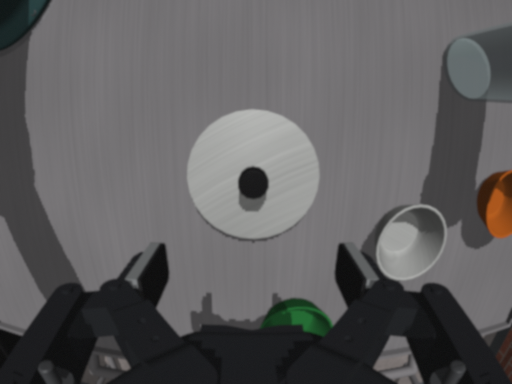

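Emit:
play_rows(
  rows=[
    [0.7,3,10,0,0,0],
    [0,0,25,0,0,0],
    [0,0,30,0,0,0],
    [0,0,30,0,0,0],
    [0,0,30,0,0,0],
    [0,0,25,0,0,0],
    [0,0,15,0,0,0],
    [0,0,7,0,0,0],
    [0,0,2.5,0,0,0],
    [0,0,0,0,0,0],
    [0,0,0,0,0,0],
  ],
)

```text
time_s: 26.4
eef_pos: [368.0, -305.8, 24.1]
orientation: [0.0, 1.0, 0.0, 0.001]
contact_force: [0.2, 0.3, -0.0]
opening: 85.6
```

Emit:
play_rows(
  rows=[
    [0,0,0,0,0,0],
    [0,0,0,0,0,0],
    [0,0,0,0,0,0],
    [0,0,0,0,0,0],
    [0,0,0,0,0,0],
    [0,0,0,0,0,0],
    [0,0,0,0,0,0],
    [0,0,0,0,0,0],
    [0,0,0,0,0,0],
  ],
  jaw=1,
)

```text
time_s: 27.3
eef_pos: [367.7, -305.5, 23.8]
orientation: [-0.0, 1.0, 0.0, 0.0]
contact_force: [-1.2, 1.0, 6.7]
opening: 30.4
```

Emit:
play_rows(
  rows=[
    [0,0,-2,0,0,0],
    [0,0,-4,0,0,0],
    [0,0,-8,0,0,0],
    [0,0,-15,0,0,0],
    [0,0,-25,0,0,0],
    [0,0,-30,0,0,0],
    [0,0,-35,0,0,0],
    [0,0,-30,0,0,0],
    [0,0,-18,0,0,0],
    [0,0,-10,0,0,0],
    [0,0,0,0,0,0],
  ],
)

```text
time_s: 28.4
eef_pos: [367.9, -305.6, 201.3]
orientation: [0.0, 1.0, 0.0, 0.001]
contact_force: [-0.1, 0.1, -1.2]
opening: 30.1
```

Emit:
play_rows(
  rows=[
    [3,-14,0,0,0,0],
    [6,-30,0,0,0,0],
    [8,-40,0,0,0,0],
    [8,-45,0,0,0,0],
    [8,-45,0,0,0,0],
    [9,-45,0,0,0,0],
    [9,-45,0,0,0,0],
    [9,-45,0,0,0,0],
    [9,-45,0,0,0,0],
    [7,-40,0,0,0,0],
    [5,-28,0,0,0,0],
    [2,-14,0,0,0,0],
  ],
)

```text
time_s: 29.6
eef_pos: [449.6, 133.0, 199.1]
orientation: [0.001, 1.0, 0.002, -0.001]
contact_force: [-0.1, -0.5, -0.8]
opening: 30.2
```

Emit:
play_rows(
  rows=[
    [0,0,0,0,0,0],
    [0,0,0,0,0,0],
    [0,0,0,0,0,0],
  ],
)

```text
time_s: 29.9
eef_pos: [449.9, 128.6, 200.1]
orientation: [0.0, 1.0, -0.001, -0.0]
contact_force: [-0.0, -0.2, -1.1]
opening: 30.4
```

```bash
python3 chk.py w11 661.5 130.5 60 67 76
```

```text
[449.93225458 128.61003767 200.14389213]
rim 1475 [659.3 129.9  65.8] ((660.6778564453125, 129.01185607910156), 69.78578186035156) 59.10120810215411
lid 33994 ((449.21282958984375, 128.8991241455078), 76.36051940917969)
plane [ 1.0000e-04  2.1000e-03 -4.6426e+00] 3655
```

View pics/w11.png

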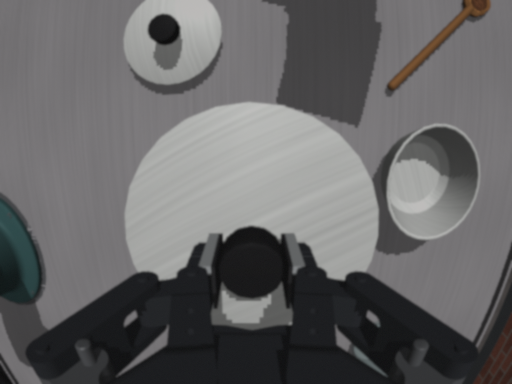

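Emit:
play_rows(
  rows=[
    [8,0,0,0,0,0],
    [18,0,0,0,0,0],
    [28,0,0,0,0,0],
    [35,0,0,0,0,0],
    [35,0,0,0,0,0],
    [35,0,0,0,0,0],
    [28,-1,5,0,0,0],
    [16,0,15,0,0,0],
    [8.8,0,25,0,0,0],
    [0,0,25,0,0,0],
    [0,0,15,0,0,0],
    [0,0,5,0,0,0],
  ],
)

```text
time_s: 31.15
eef_pos: [661.2, 131.0, 108.3]
orientation: [0.0, 1.0, -0.0, -0.001]
contact_force: [-0.3, -0.2, -1.0]
opening: 30.1
```

Emit:
play_rows(
  rows=[
    [0,0,0,0,0,0],
    [0,0,0,0,0,0],
    [0,0,0,0,0,0],
  ],
)

```text
time_s: 31.45
eef_pos: [662.8, 131.9, 111.8]
orientation: [-0.0, 1.0, 0.0, 0.001]
contact_force: [-0.6, -0.2, -0.7]
opening: 30.4
```

```bash
python3 chk.py w12 661 130 60 67 76; python3 - <<'E'
from h import *
from plant import r
im,d,K,T=snap(r,"top","t12"); w=pts(d,K,T)
cv2.imwrite("pics/t12z.png",cv2.resize(im[90:290,80:430],None,fx=2.2,fy=2.2,interpolation=cv2.INTER_CUBIC)[:,:,::-1])
E
```

```text
[662.8007952  131.85644041 111.76305794]
lid 33985 ((662.3067626953125, 131.867919921875), 76.3367691040039)
plane [ 2.6000e-03  3.5000e-03 -4.7353e+00] 3636
```

View pics/t12z.png

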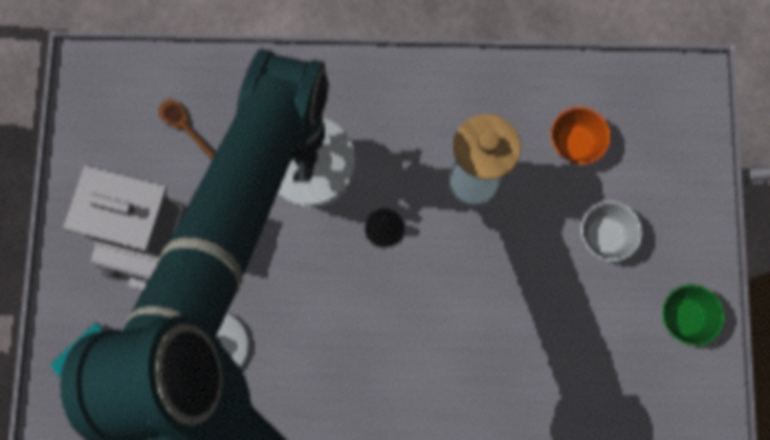

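View pics/w12.png

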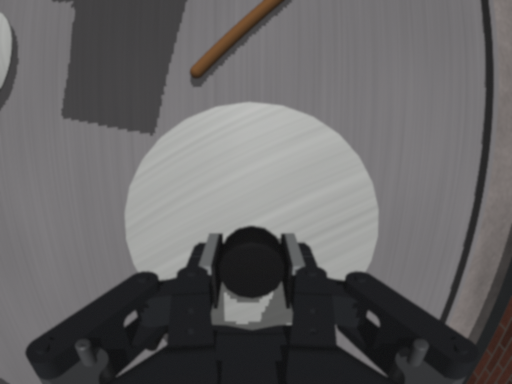

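Emit:
play_rows(
  rows=[
    [-0.6,1,4,0,0,0],
    [-0.7,0.8,8,0,0,0],
    [0,0,8,0,0,0],
    [0,0,6,0,0,0],
    [0,0,4,0,0,0],
    [0,0,3,0,0,0],
    [0,0,2,0,0,0],
    [0,0,1,0,0,0],
    [0,0,0,0,0,0],
    [0,0,0,0,0,0],
  ],
)

```text
time_s: 32.55
eef_pos: [660.9, 129.9, 74.5]
orientation: [-0.0, 1.0, 0.0, 0.0]
contact_force: [-0.8, -0.1, -0.9]
opening: 30.1
```

Emit:
play_rows(
  rows=[
    [0,0,0.5,0,0,0],
    [0,0,0.5,0,0,0],
    [0,0,0,0,0,0],
    [0,0,0,0,0,0],
  ],
)

```text
time_s: 32.95
eef_pos: [660.9, 130.0, 73.9]
orientation: [-0.0, 1.0, 0.0, 0.0]
contact_force: [-2.3, -0.1, 3.5]
opening: 30.8
```

Contact at 73.9 against 73.65 expected. Release and check.

Emit:
play_rows(
  rows=[
    [0,0,0.3,0,0,0],
    [0,0,0,0,0,0],
  ],
)

```text
time_s: 33.15
eef_pos: [660.9, 129.9, 73.8]
orientation: [-0.0, 1.0, 0.0, 0.0]
contact_force: [-2.4, 0.2, 6.2]
opening: 30.3
```

Emit:
play_rows(
  rows=[
    [0,0,0,0,0,0],
    [0,0,0,0,0,0],
    [0,0,0,0,0,0],
    [0,0,0,0,0,0],
    [0,0,0,0,0,0],
    [0,0,0,0,0,0],
    [0,0,-5,0,0,0],
    [0,0,-15,0,0,0],
    [0,0,-30,0,0,0],
    [0,0,-40,0,0,0],
    [0,0,-20,0,0,0],
    [0,0,-10,0,0,0],
  ],
  jaw=0,
)

```text
time_s: 34.35
eef_pos: [662.1, 129.8, 196.9]
orientation: [-0.001, 1.0, 0.0, 0.002]
contact_force: [0.7, 0.4, -0.1]
opening: 85.2
```

```bash
python3 chk2.py w13 661 130 69 38; python3 - <<'E'
from h import *
im,d,K,T=load("w13"); w=wpts(d,K,T); rr=np.hypot(w[...,0]-661,w[...,1]-130); m=(rr<90)&(w[...,2]>57)&(w[...,2]<72); print(cv2.minEnclosingCircle(w[m][:,:2].astype(np.float32)))
m=(rr<74)&(rr>66)&(w[...,2]>50)&(w[...,2]<75);q=w[m]; A=np.c_[q[:,:2]-[661,130],np.ones(len(q))]; print('rim plane',np.linalg.lstsq(A,q[:,2],rcond=None)[0].round(4),len(q))
E
```

```text
[662.09720909 129.77401773 196.8742374 ]
plane [ 8.00000e-04 -2.30000e-03  6.92637e+01] 3526 expect 69.0
knob ((660.5274047851562, 130.27682495117188), 15.733617782592773) [660.50629578 131.28414404  98.80122227]
((660.1936645507812, 129.97801208496094), 76.35377502441406)
rim plane [-5.00000e-04 -1.20000e-03  6.40902e+01] 3368
```

View pics/w13.png

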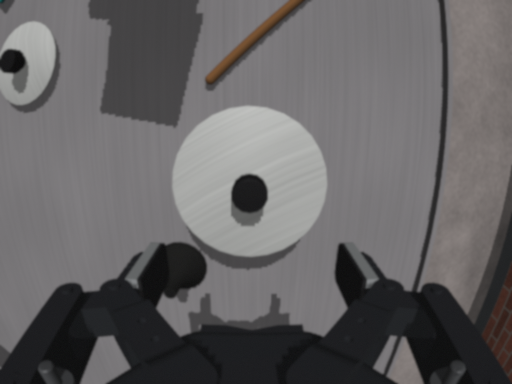

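Emit:
play_rows(
  rows=[
    [-10,-5,0,0,0,0],
    [-22,-11,0,0,0,0],
    [-32,-17,0,0,0,0],
    [-40,-21,0,0,0,0],
    [-40,-21,0,0,0,0],
    [-40,-22,0,0,0,0],
    [-40,-22,0,0,0,0],
    [-38,-20,0,0,0,0],
    [-25,-14,0,0,0,0],
    [-14,-8,0,0,0,0],
    [0,0,0,0,0,0],
    [0,0,0,0,0,0],
  ],
)

```text
time_s: 35.6
eef_pos: [358.7, 290.5, 192.3]
orientation: [0.001, 1.0, 0.001, -0.0]
contact_force: [0.4, -0.1, -0.4]
opening: 85.3
```

```bash
python3 chk2.py w14 361 291 19 32
```

```text
[358.74436584 290.47194772 192.28679094]
plane [ 5.00000e-04 -4.60000e-03  1.92421e+01] 1600 expect 19.0
knob ((358.8733825683594, 290.4071350097656), 15.913270950317383) [358.84856205 291.50408813  48.84228092]
```

View pics/w14.png

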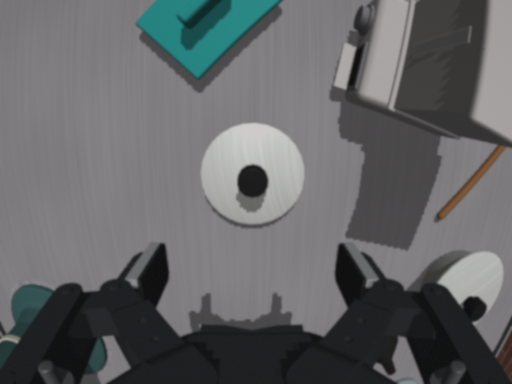

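Emit:
play_rows(
  rows=[
    [0,0,10,0,0,0],
    [0,0,25,0,0,0],
    [0,0,30,0,0,0],
    [0,0,30,0,0,0],
    [0,0,30,0,0,0],
    [0,0,25,0,0,0],
    [0,0,10,0,0,0],
    [0,0,5,0,0,0],
    [0,0,0,0,0,0],
    [0,0,0,0,0,0],
  ],
)

```text
time_s: 36.65
eef_pos: [360.4, 291.0, 28.7]
orientation: [-0.001, 1.0, -0.0, 0.001]
contact_force: [0.2, -0.6, 0.7]
opening: 85.6
```

Emit:
play_rows(
  rows=[
    [-1,0.5,3,0,0,0],
    [0,0,2,0,0,0],
    [0,0,0,0,0,0],
    [0,0,0,0,0,0],
  ],
)

```text
time_s: 37.05
eef_pos: [358.7, 290.4, 23.2]
orientation: [-0.0, 1.0, 0.0, 0.0]
contact_force: [0.7, -0.4, 0.4]
opening: 85.4
```

Emit:
play_rows(
  rows=[
    [0,0,0,0,0,0],
    [0,0,0,0,0,0],
    [0,0,0,0,0,0],
    [0,0,0,0,0,0],
    [0,0,0,0,0,0],
    [0,0,0,0,0,0],
    [0,0,0,0,0,0],
    [0,0,0,0,0,0],
    [0,0,0,0,0,0],
  ],
  jaw=1,
)

```text
time_s: 37.95
eef_pos: [358.7, 290.3, 23.3]
orientation: [-0.0, 1.0, 0.0, -0.0]
contact_force: [-0.6, -1.3, 5.5]
opening: 30.4
```

Emit:
play_rows(
  rows=[
    [0,0,-2,0,0,0],
    [0,0,-4,0,0,0],
    [0,0,-8,0,0,0],
    [0,0,-15,0,0,0],
    [0,0,-25,0,0,0],
    [0,0,-30,0,0,0],
    [0,0,-35,0,0,0],
    [0,0,-30,0,0,0],
    [0,0,-18,0,0,0],
    [0,0,-10,0,0,0],
    [0,0,0,0,0,0],
  ],
)

```text
time_s: 39.05
eef_pos: [358.9, 290.8, 201.0]
orientation: [-0.001, 1.0, 0.0, 0.0]
contact_force: [0.4, -0.3, -0.6]
opening: 30.5
```

Emit:
play_rows(
  rows=[
    [6,12,0,0,0,0],
    [12,28,0,0,0,0],
    [14,40,0,0,0,0],
    [14,42,0,0,0,0],
    [14,42,0,0,0,0],
    [11,42,0,0,0,0],
    [7,42,0,0,0,0],
    [3,42,0,0,0,0],
    [0,42,0,0,0,0],
    [0,42,0,0,0,0],
    [0,42,0,0,0,0],
    [-4,42,0,0,0,0],
  ],
)

```text
time_s: 40.25
eef_pos: [434.5, -170.2, 198.9]
orientation: [0.0, 1.0, -0.0, -0.001]
contact_force: [0.6, -0.2, -1.7]
opening: 30.2
```

Emit:
play_rows(
  rows=[
    [-8,42,0,0,0,0],
    [-10,42,0,0,0,0],
    [-10,38,0,0,0,0],
    [-8,28,0,0,0,0],
    [-5,16,0,0,0,0],
    [0,7,0,0,0,0],
    [0,0,0,0,0,0],
    [0,0,0,0,0,0],
    [0,0,0,0,0,0],
  ],
)

```text
time_s: 41.15
eef_pos: [395.3, -339.5, 199.6]
orientation: [-0.0, 1.0, 0.001, -0.0]
contact_force: [-0.2, -0.1, -0.9]
opening: 30.2
```

```bash
python3 chk.py w15 565.5 -378.5 46 50 58
```

```text
[ 395.27141622 -339.4969166   199.58838542]
rim 1065 [ 562.9 -379.5   48.9] ((563.7141723632812, -380.0657043457031), 52.11798095703125) 45.14836692084905
lid 19626 ((394.72369384765625, -339.16510009765625), 58.445281982421875)
plane [ 1.0000e-04  1.4000e-03 -4.1917e+00] 3658
```

View pics/w15.png

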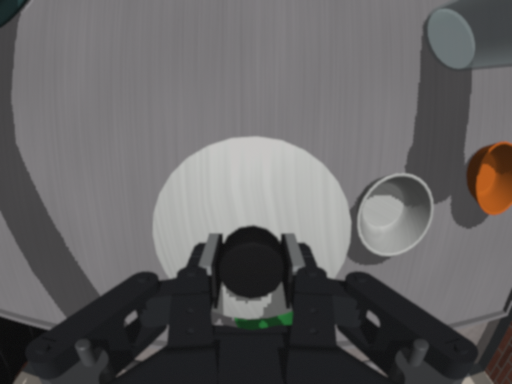

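Emit:
play_rows(
  rows=[
    [8,2,0,0,0,0],
    [18,4,0,0,0,0],
    [28,7,0,0,0,0],
    [32,8,0,0,0,0],
    [32,8,0,0,0,0],
    [27,6,5,0,0,0],
    [16,4,15,0,0,0],
    [8,1.6,25,0,0,0],
    [0,0,25,0,0,0],
    [0,0,20,0,0,0],
    [0,0,10,0,0,0],
    [0,0,4,0,0,0],
  ],
)

```text
time_s: 42.4
eef_pos: [563.8, -380.8, 94.9]
orientation: [-0.0, 1.0, 0.0, -0.001]
contact_force: [0.7, 0.7, -0.7]
opening: 30.1
```

Emit:
play_rows(
  rows=[
    [0,0,0,0,0,0],
    [0,0,0,0,0,0],
    [0,0,0,0,0,0],
  ],
)

```text
time_s: 42.7
eef_pos: [564.5, -381.7, 97.2]
orientation: [0.0, 1.0, 0.0, 0.001]
contact_force: [0.6, 0.0, -0.7]
opening: 30.5
```

```bash
python3 chk.py w16 563.8 -379.8 46 50 58
```

```text
[ 564.45705948 -381.70446512   97.24085035]
lid 19604 ((563.5980224609375, -381.3013000488281), 58.387271881103516)
plane [ 2.7000e-03  6.0000e-04 -4.2756e+00] 3652
```

Emit:
play_rows(
  rows=[
    [0,-0.8,4,0,0,0],
    [0,-0.7,8,0,0,0],
    [0,0,8,0,0,0],
    [0,0,6,0,0,0],
    [0,0,4,0,0,0],
    [0,0,3,0,0,0],
    [0,0,2,0,0,0],
    [0,0,1,0,0,0],
    [0,0,0,0,0,0],
    [0,0,0,0,0,0],
  ],
)

```text
time_s: 43.75
eef_pos: [564.0, -379.9, 60.2]
orientation: [0.0, 1.0, 0.0, 0.0]
contact_force: [-0.4, 0.3, -0.9]
opening: 30.3
```

Emit:
play_rows(
  rows=[
    [0,0,0.5,0,0,0],
    [0,0,0.4,0,0,0],
    [0,0,0,0,0,0],
    [0,0,0,0,0,0],
  ],
)

```text
time_s: 44.15
eef_pos: [564.1, -379.8, 59.4]
orientation: [0.0, 1.0, 0.0, 0.0]
contact_force: [-0.3, 0.6, 2.3]
opening: 29.8
```

Emit:
play_rows(
  rows=[
    [0,0,0.4,0,0,0],
    [0,0,0,0,0,0],
    [0,0,0,0,0,0],
  ],
)

```text
time_s: 44.45
eef_pos: [564.1, -379.8, 59.4]
orientation: [-0.0, 1.0, 0.0, 0.0]
contact_force: [-2.0, 2.0, 5.3]
opening: 30.2
```

Emit:
play_rows(
  rows=[
    [0,0,0,0,0,0],
    [0,0,0,0,0,0],
    [0,0,0,0,0,0],
    [0,0,0,0,0,0],
    [0,0,0,0,0,0],
    [0,0,0,0,0,0],
    [0,0,-5,0,0,0],
    [0,0,-15,0,0,0],
    [0,0,-30,0,0,0],
    [0,0,-40,0,0,0],
    [0,0,-30,0,0,0],
    [0,0,-10,0,0,0],
  ],
  jaw=0,
)

```text
time_s: 45.65
eef_pos: [565.1, -381.5, 193.8]
orientation: [0.002, 1.0, 0.0, 0.003]
contact_force: [-0.0, -0.3, -0.1]
opening: 85.5
```

```bash
python3 chk2.py w17 563.8 -379.8 55 32
```

```text
[ 565.13401836 -381.50286119  193.8472525 ]
plane [ 1.90000e-03 -2.70000e-03  5.52583e+01] 1979 expect 55.0
knob ((563.71728515625, -379.2816162109375), 15.84022045135498) [ 563.66084569 -378.29934051   84.77979588]
```

View pics/w17.png

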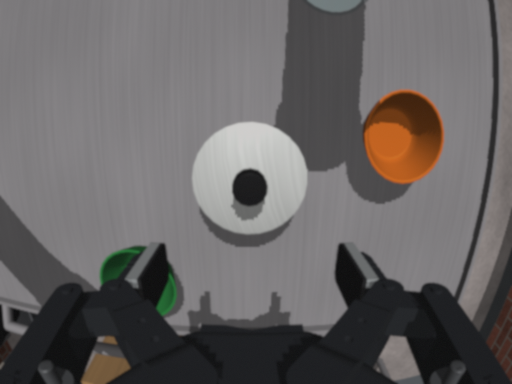

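Small lid is home and level. I'll back off toward the base and take the overall check pictures.

Emit:
play_rows(
  rows=[
    [-10,-3,-10,0,0,0],
    [-20,-6,-15,0,0,0],
    [-30,-10,-10,0,0,0],
    [-30,-10,0,0,0,0],
    [-30,-10,0,0,0,0],
    [-25,-10,0,0,0,0],
    [-10,-3,0,0,0,0],
    [0,0,0,0,0,0],
    [0,0,0,0,0,0],
    [0,0,0,0,0,0],
  ],
)

```text
time_s: 46.7
eef_pos: [410.0, -328.1, 223.7]
orientation: [0.001, 1.0, 0.001, -0.0]
contact_force: [0.3, 0.8, 0.1]
opening: 85.3
```

```bash
python3 - <<'E'
from h import *
from plant import r
W={}
for n,t,s in [("top","t18",(90,290,80,430)),("scene","s18",(70,310,110,440))]:
    im,d,K,T=snap(r,n,t); W[n]=pts(d,K,T)
    cv2.imwrite(f"pics/{t}z.png",cv2.resize(im[s[0]:s[1],s[2]:s[3]],None,fx=2.2,fy=2.2,interpolation=cv2.INTER_CUBIC)[:,:,::-1])
im0,d0,K0,T0=load("top0"); w0=pts(d0,K0,T0); im1=load("t18")[0]
for nm,c,R,lo in [('funnel',(569,8),55,10),('orange',(735,-329),65,12),('green',(424,-510),65,12),('spoonbowl',(735,355),90,8)]:
    for w in (w0,W['top']):
        rr=np.hypot(w[...,0]-c[0],w[...,1]-c[1]); m=(rr<R)&(w[...,2]>lo); print(nm,w[m].mean(0).round(1),m.sum())
for nm,c,R in [('canister',(657,-150),80),('feeder',(554,419),100),('bl',(661,130),90),('bs',(564,-380),75)]:
    w=W['top']; rr=np.hypot(w[...,0]-c[0],w[...,1]-c[1]); m=(rr<R)&(w[...,2]>25); print(nm,w[m].mean(0).round(1),w[m][:,2].max())
print(r.get_obs())
E
```

```text
funnel [566.1   6.8  27.2] 205
funnel [567.6   6.   27.1] 209
orange [ 747.  -338.2   33.7] 300
orange [ 747.  -338.1   33. ] 303
green [ 429.  -525.8   33.5] 338
green [ 400.1 -535.6   34.2] 146
spoonbowl [742.6 361.6  11.4] 153
spoonbowl [742.6 362.9  11.6] 175
canister [ 646.6 -145.8  186.8] 249.9673737535636
feeder [537.7 411.1 143.8] 223.14484402960193
bl [659.6 130.3  68.1] 107.88389723903947
bs [ 567.2 -374.3   56.1] 91.05830831741832
{'time_s': 46.8, 'joint_positions': array([-0.20741722,  0.38849927,  1.02894874,  1.9630637 , -0.39290962,
        1.00659412,  1.00587734]), 'qvel': array([ 0.0016013 , -0.00213389,  0.00300208,  0.00610585,  0.00196264,
       -0.00058461,  0.00032497]), 'joint_efforts': array([-2.69666640e-02, -3.18938756e+01,  8.66962999e+00, -2.23738968e+01,
        8.45290750e-03,  1.09670185e-03,  5.93195473e-04]), 'eef_pos': array([ 409.63480268, -328.15915597,  223.54851845]), 'orientation': array([ 4.74764088e-04,  9.99999682e-01,  5.79043275e-04, -2.74417771e-04]), 'contact_force': array([-0.92901879, -0.10579712,  0.42620641]), 'ft_torque': array([ 0.01110019, -0.0229684 ,  0.01599078]), 'opening': 85.15315586472119}
```

View pics/t18z.png

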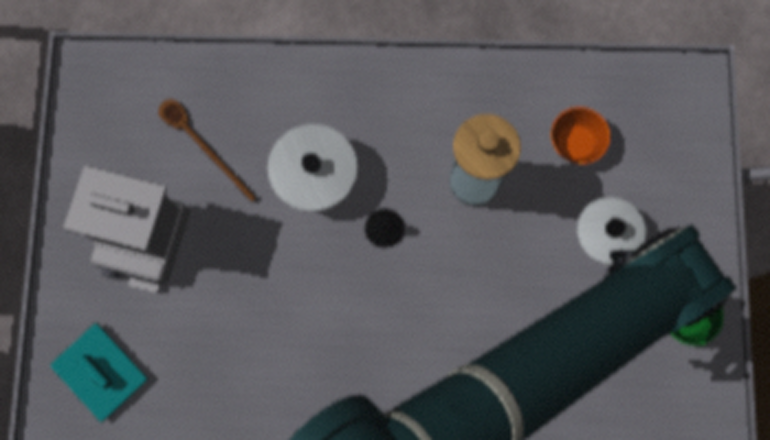

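View pics/s18z.png

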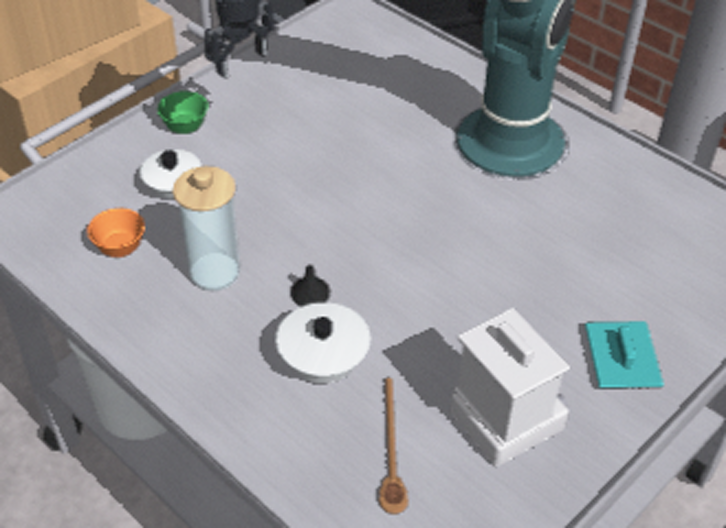

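All four are closed, the bystanders are unmoved (the green bowl is only partly hidden by the arm), and the gripper is free in the air.

```bash
python3 -c "
from plant import r
print(r.sign_off())"
```

```text
the job is handed in; nothing more can be done
None
```

All four lids are on their containers, placed in the order asked: wooden, oblong white, larger aluminium, smaller aluminium. I handed the job in at about 47 s.

- **Seating:** Each lid was lowered in small steps until light contact (about 5–6 N at the wrist) and then released. Afterwards the wrist camera's depth put the flat tops at 214.2, 189.1, 69.3 and 55.3 mm. Fully home would be 214, 189, 69 and 55 mm. Tilts were under 0.2°, and the three round lids' knobs sat within about 1 mm of their container's axis; the oblong lid was lined up with its rim before lowering.
- **Bystanders:** The spoon, funnel and orange bowl were unmoved within 2 mm in the before-and-after top views. The turquoise lid was not touched.
- **Check that disagreed:** The top-view reading for the green bowl shifted because the arm partly hid it. The scene view shows it in its place.
- **Not checked at the end:** I did not measure the container positions again. In the final pictures they stand where they were.

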